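Set out the lamp-polishing kit around the bench

TASK

Set out the kit for polishing the tail lamp, left and right as seen from the robot looking out over the bench: stand the green spray can directly behind the red lamp (on its far side), the blue tub with the white lid directly to the right of the round metal dish, and the amber bottle directly to the left of the white parts organiser, each on the bench, centred on that side, with a gap of about 25 mm. Then lay the yellow sanding block flat, grey face down, centred on top of the tub in its new place. Tip nothing over and leave the black speaker and the orange jug where they are.

Things in the scene. Friction and masses are not known exactly. Their poses are not given: they have to be found in the camera images.
- can: loose upright spray can: green with a white band, round, 44 mm diameter up to 84 mm high, then a green cap 40 mm diameter, 110 mm high in all, about 0.14 kg. Origin at the centre of its underside, z up along its axis.
- tub: loose round tub of polishing compound: blue, 58 mm diameter, up to 24 mm high, then a flat white lid 60 mm diameter, 12 mm thick; 36 mm high in all, about 0.16 kg. Origin at the centre of its underside, z up.
- bottle: loose upright amber bottle with a pale label: round, 46 mm diameter up to 84 mm high, then a narrow neck and a black cap 24 mm diameter, 115 mm high in all, about 0.15 kg. Origin at the centre of its underside, z up.
- block: loose hand sanding block: yellow with a grey lower face, rigid, 60 mm long (its x) by 34 mm wide (its y) by 26 mm high, about 0.06 kg. Origin at the centre of its underside, z up. It starts lying on the bench, grey face down.
- lamp: red car tail lamp with an orange and a white section, in a black housing, fixed to the bench: 160 mm long along its y (roughly left-right) by 80 mm deep along its x by 45 mm high. Origin at the centre of its underside; its x points away from the robot (behind it), turned up to 0.2 rad.
- dish: round shallow metal dish with a few fasteners in it, fixed to the bench: 76 mm diameter at its rim, 22 mm high. Origin at the centre of its underside; x points straight ahead of the robot, y to the robot's left, never turned.
- organiser: white compartment box of fasteners, fixed to the bench: 90 mm deep along its x, 76 mm wide along its y, 30 mm high. Origin at the centre of its underside; its x points away from the robot and its y to the left, turned up to 0.2 rad.
- speaker: bystander, loose: plain black cylinder 70 mm diameter, 120 mm high, 0.45 kg; not to be moved. Origin at the centre of its underside.
- jug: bystander, loose: orange jug 50 by 70 mm, 80 mm high, with a black cap 28 mm in diameter to 108 mm, 0.35 kg; not to be moved. Origin at the centre of its underside.
There are look-alikes about, which are no part of the job. Of the things that look like the bottle, the largest one is meant. Of the things shaped like the can, the green one is meant.

How it is judged:
By the outcome, as a careful person would: the job done as asked, in the order asked, and still so for the second after the job is handed in, with the robot touching nothing.
It also fails if it takes over 118 s, if anything falls off the work surface, if the arm or the gripper's body presses on something with over 40 N, if the wrist force passes 120 N, or if a joint passes its speed limit or range.

ROBOT

A 6-joint arm with a two-finger parallel gripper is mounted at the origin on the work surface. World frame = base frame: x ahead of the robot, y to its left, z up, the work surface at z = 0. Lengths are in mm, angles in rad, forces in N, time in s.
With the tool pointing down it reaches from about 400 to 925 mm from the base axis. Payload 12.5 kg.
Tool frame: the origin (TCP) lies on the mounting face of the last link; the fingertips stand 190 mm ahead of it and the grasp point (between the pads) lies 171 mm ahead of it; z points along the fingers, y is the line along which they close (so a half turn about z gives the same grasp; the last joint's range is limited). The gripper opens to 95 mm and grips with 3 to 60 N. Pads are 20 mm wide; open, the fingers measure 119 mm over their backs; the gripper's body (75 mm by 180 mm) begins 59 mm behind the grasp point.
Start: joints at [1.008, 0.491, 1.559, -0, 1.092, -0.106], TCP at [275.652, 560.929, 404.761] pointing down, gripper open.
Joint ranges: [-3.1, 3.1], [-0.84, 2.19], [0.05, 2.79], [-1.13, 4.28], [0.06, 2.93], [-2.69, 2.69]. Speed limits (rad/s): [2.22, 2.22, 2.79, 3.14, 3.14, 3.14].

INTERFACE

Orientations are given as [roll, pitch, yaw] about the fixed x, y, z axes, in that order (R = Rz(yaw) Ry(pitch) Rx(roll)).
In Python, from cell import env gives the robot as it stands.
- The arm moves only by the tool carry_out, never from a script. Its argument "series" is a list of rows, each a list of 5 numbers: the shift along the tool's x, y, z in m, then the turn about the tool's z in degrees, then the opening, from 0 (shut) to 1 (fully open). A call has 1 to 20 rows; each row is the pose to reach, as a shift and turn from the pose commanded when the call began, along the tool's axes at that moment; what a row does not reach only later rows make up. A row lasts 1/8 s, in which the tool goes at most 62.5 mm and 10.7 degrees, less where a joint would pass 70% of its speed; a pose out of reach is approached as far as the arm can. A call with a gripper value outside its range is refused whole. The fingers move at their own pace and stop on an object; the grip force is fixed at half the most. Time passes only in rows, so rows that repeat a pose let the fingers close. It gives the time, the measured TCP pose, the force, the opening and the grip force at its end, in the units of the state.
- env.state(): the state, without advancing time (a new reading comes with each control period).
- env.read_camera(name): name is "side" or "top" or "wrist"; returns (picture, depth): 420x560x3 uint8, red, green, blue; 420x560 float32, mm along the optical axis (not along the pixel's ray), 0 where there is no reading.
- env.get_calibration(name): a dict with "intrinsics" (3x3 intrinsics, pixels), "cam_to_world" (4x4, takes a point from camera to world coordinates); the wrist camera has in their place "T_tool_cam" (4x4, takes a point from camera to tool coordinates, whose origin is the TCP and whose axes are the flange's). Camera axes: x right, y up, looking along -z (the intrinsics and any distortion apply to the point x, -y, -z); pixel columns grow to the right and rows downward; lengths in mm; the calibration is good to about 2 mm. A picture is of the moment at which its call begins: read the wrist's pose just before it. get_calibration takes no time and is no camera call.
- env.job_done(): hands the job in; it is judged then, once.
The state is a dict: "t": time; "joints": joint angles; "qvel": joint speeds; "tau": joint torques, N m; "eef_pos": TCP position; "tcp_rot": TCP orientation; "ft_force": force on the tool from outside, world axes, zero at the start; "moment": the same for the moment, N m; "opening": opening from 0.0 (shut) to 1.0 (fully open); "grip_force": force on a finger pad.
Only numpy, scipy, OpenCV 4.12 (cv2) and the standard library are available. Lean on these libraries where they do the work, as an engineer would, in place of code of your own. Each camera call takes 0.05 s, during which the arm holds its last target. There are 200 camera calls.

## Working session

There is one attempt and no reset: what is moved stays moved. The work goes in short steps, Python scripts to look and compute and a tool call to move; the robot and the scene stay as the last step left them, time stands still between calls to the robot, and variables do not carry over. Pictures are saved under pics/ and viewed, at most 14 in all, crops included, and the job is handed in when it is done.

Besides the shell and the picture viewer there is one more tool, called after "Request:" by a JSON object that holds its "name" and its "arguments", one argument or row to a line. carry_out: Moves the arm, as the interface text tells. Its arguments: {"type":"object","properties":{"series":{"type":"array","items":{"type":"array","items":{"type":"number"}}}},"required":["series"]}

```bash
mkdir -p pics; cat > h.py <<'E'
import numpy as np, cv2
from cell import env
from scipy.spatial.transform import Rotation as R
def look(name,save=None):
    s=env.state(); img,d=env.read_camera(name); c=env.get_calibration(name)
    K=np.array(c["intrinsics"])
    if "cam_to_world" in c: T=np.array(c["cam_to_world"])
    else:
        W=np.eye(4);W[:3,:3]=R.from_euler('xyz',s["tcp_rot"]).as_matrix() if np.size(s["tcp_rot"])==3 else np.array(s["tcp_rot"]);W[:3,3]=s["eef_pos"]
        T=W@np.array(c["T_tool_cam"])
    if save: cv2.imwrite("pics/"+save,img[:,:,::-1])
    v,u=np.mgrid[0:d.shape[0],0:d.shape[1]]
    x=(u-K[0,2])/K[0,0]*d; y=(v-K[1,2])/K[1,1]*d
    P=np.stack([x,-y,-d],-1)@T[:3,:3].T+T[:3,3]
    P[d==0]=np.nan
    return img,d,P,K,T
E
python3 - <<'E'
from h import *
s=env.state(); print(s)
for n in("top","side"):
    img,d,P,K,T=look(n,n+"0.png"); np.savez(n+"0.npz",img=img,P=P)
    print(n,K.tolist(),T.round(2).tolist(),[k for k in env.get_calibration(n)])
print(env.get_calibration("wrist"))
E
```

```text
{'t': 0.0, 'joints': array([ 1.00837471e+00,  4.91551155e-01,  1.55945327e+00,  2.62666271e-05,
        1.09169273e+00, -1.05603665e-01]), 'qvel': array([-0.0008216 ,  0.00042511, -0.00034344,  0.00062083, -0.00018012,
       -0.00054438]), 'tau': array([ 2.19750822e-03, -6.12652659e+01, -2.58177084e+01,  6.93114591e-02,
        4.82737343e-02, -1.89269936e-04]), 'eef_pos': array([275.64522082, 560.89286352, 404.16553729]), 'tcp_rot': array([-3.14049676e+00, -1.39588742e-04,  2.68476250e+00]), 'ft_force': array([ 0.67424336,  0.12878978, -0.16436762]), 'moment': array([-0.00734733,  0.0087853 , -0.01158083]), 'grip_force': 0.0, 'opening': 0.9988128173886879}
top [[440.93510932067727, 0.0, 280.0765744692429], [0.0, 440.93510932067727, 209.86866616348183], [0.0, 0.0, 1.0]] [[0.02, 0.98, -0.19, 226.23], [-1.0, 0.02, 0.01, 1.21], [0.02, 0.19, 0.98, 1320.9], [0.0, 0.0, 0.0, 1.0]] ['intrinsics', 'cam_to_world']
side [[486.71685892112737, 0.0, 280.5470240771878], [0.0, 486.71685892112737, 218.95217135183373], [0.0, 0.0, 1.0]] [[0.99, 0.09, -0.11, 342.36], [-0.14, 0.65, -0.75, -1014.43], [0.0, 0.76, 0.65, 919.63], [0.0, 0.0, 0.0, 1.0]] ['intrinsics', 'cam_to_world']
{'intrinsics': array([[291.30728134,   0.        , 279.69953918],
       [  0.        , 291.30728134, 209.03877071],
       [  0.        ,   0.        ,   1.        ]]), 'T_tool_cam': array([[ 7.49059625e-04,  9.63978476e-01,  2.65979203e-01,
         7.43499081e+01],
       [ 9.99999328e-01, -9.57322580e-04,  6.53356495e-04,
         2.67665571e-01],
       [ 8.84449495e-04,  2.65978535e-01, -9.63978546e-01,
         1.97918379e+01],
       [ 0.00000000e+00,  0.00000000e+00,  0.00000000e+00,
         1.00000000e+00]])}
```

View pics/top0.png

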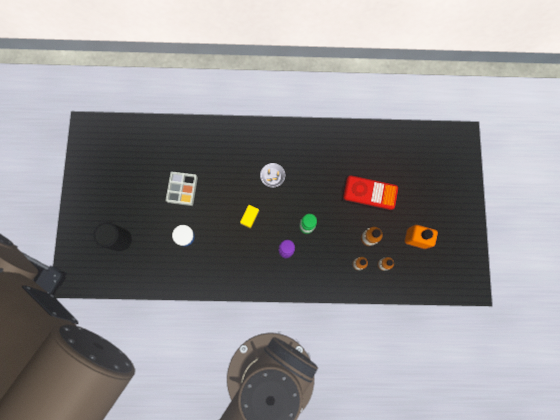

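View pics/side0.png

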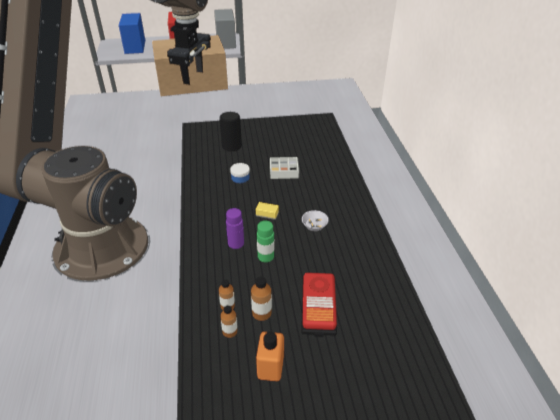

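Top view: organiser (181,188), tub (183,235), block (250,216), dish (272,175), green can (309,223), purple look-alike (287,249), big bottle (373,235) with two small ones at (361,263) and (387,264), jug (422,237), lamp (371,193), speaker (112,236). The side view agrees.

```bash
cat > seg.py <<'E'
from h import *
def blobs(P,zmin=8,zmax=140,minpx=25):
    m=(P[...,2]>zmin)&(P[...,2]<zmax)&(P[...,0]>250)&(P[...,0]<950)&(abs(P[...,1])<640)
    n,L,st,c=cv2.connectedComponentsWithStats(m.astype(np.uint8),connectivity=4)
    return [(L==i,c[i]) for i in range(1,n) if st[i,4]>minpx]
E
python3 - <<'E'
from seg import *
for n in("top","side"):
    f=np.load(n+"0.npz");P=f["P"];img=f["img"]
    b=P[(abs(P[...,2])<15)&(P[...,0]>300)&(P[...,0]<800)]; print(n,"bench z",np.median(b[:,2]))
    for m,c in blobs(P):
        Q=P[m]; zt=np.percentile(Q[:,2],97)
        T=Q[Q[:,2]>zt-6]; r=cv2.minAreaRect(T[:,:2].astype(np.float32))
        r2=cv2.minAreaRect(Q[:,:2].astype(np.float32))
        print(c.round(),m.sum(),"ztop %.0f"%zt,"rgb",np.median(img[m],0),"top",np.round(r[0]),np.round(r[1]),round(r[2],1),"all",np.round(r2[0]),np.round(r2[1]),round(r2[2],1))
E
```

```text
top bench z 0.324344336732338
[272. 173.] 219 ztop 25 rgb [176. 174. 184.] top [590.   7.] [74. 70.] 0.9 all [592.   7.] [73. 73.] 45.6
[182. 188.] 799 ztop 32 rgb [192. 185. 160.] top [543. 281.] [77. 90.] 84.2 all [544. 280.] [77. 92.] 83.5
[370. 193.] 1435 ztop 48 rgb [222.  39.  29.] top [ 540. -289.] [150.  71.] 79.3 all [ 540. -290.] [168.  80.] 78.8
[250. 215.] 240 ztop 31 rgb [250. 233.   0.] top [461.  73.] [33. 59.] 65.7 all [464.  72.] [34. 64.] 65.8
[308. 223.] 251 ztop 113 rgb [ 43. 174.  84.] top [436. -99.] [37. 36.] 19.7 all [435. -99.] [42. 41.] 33.3
[112. 236.] 825 ztop 123 rgb [41. 41. 42.] top [384. 456.] [66. 67.] 85.8 all [384. 456.] [69. 69.] 61.7
[421. 236.] 589 ztop 108 rgb [196.  97.   3.] top [ 407. -433.] [25. 24.] 39.3 all [ 406. -432.] [71. 50.] 75.0
[183. 235.] 348 ztop 41 rgb [243. 244. 241.] top [398. 266.] [56. 56.] 1.0 all [398. 266.] [57. 57.] 0.8
[372. 235.] 288 ztop 117 rgb [119.5  78.   36.5] top [ 404. -286.] [23. 20.] 88.5 all [ 404. -285.] [45. 45.] 48.8
[287. 248.] 220 ztop 114 rgb [136.  67. 182.] top [361. -39.] [36. 36.] 1.1 all [360. -37
[... 787 characters left out ...]
62. -43.] [43. 42.] 42.5
[315. 218.] 248 ztop 25 rgb [179.  176.  177.5] top [591.   8.] [75. 75.] 16.9 all [591.   8.] [75. 75.] 16.9
[265. 240.] 610 ztop 112 rgb [ 76. 149.  95.] top [ 437. -101.] [37. 41.] 26.2 all [ 436. -103.] [43. 44.] 39.3
[319. 304.] 2032 ztop 48 rgb [189.   60.5  56. ] top [ 540. -293.] [152.  72.] 78.4 all [ 540. -294.] [163.  79.] 78.9
[261. 298.] 716 ztop 116 rgb [148. 105.  62.] top [ 404. -286.] [23. 25.] 39.1 all [ 405. -293.] [46. 39.] 0.5
[227. 308.] 735 ztop 86 rgb [147. 106.  62.] top [ 327. -291.] [16. 96.] 0.4 all [ 327. -296.] [ 34. 104.] 0.6
[270. 355.] 1181 ztop 109 rgb [183. 112.  59.] top [ 406. -434.] [26. 26.] 56.3 all [ 407. -435.] [71. 50.] 75.3
```

```bash
cat > plan.py <<'E'
import sys
from h import *
# args: x,y,z,yawdeg ... prints shift (m) in tool axes and turn (deg) from now
s=env.state(); M=R.from_euler('xyz',s["tcp_rot"]).as_matrix()
print("t %.2f pos %s yaw %.1f open %.2f grip %.1f q1 %.2f q6 %.2f"%(s["t"],s["eef_pos"].round(1),np.degrees(s["tcp_rot"][2]),s["opening"],s["grip_force"],s["joints"][0],s["joints"][5]))
for a in sys.argv[1:]:
    x,y,z,w=map(float,a.split(','))
    d=M.T@(np.array([x,y,z])-s["eef_pos"])/1000
    t=(-(w-np.degrees(s["tcp_rot"][2]))+180)%360-180
    print(a,"->",d.round(4),"turn %.1f"%t)
E
python3 plan.py 440,250,400,170 436,-100,330,180
```

```text
t 0.10 pos [275.6 560.9 404.3] yaw 153.8 open 1.00 grip 0.0 q1 1.01 q6 -0.11
440,250,400,170 -> [-0.2847 -0.2065  0.0044] turn -16.2
436,-100,330,180 -> [-0.4355 -0.5223  0.0747] turn -26.2
```

Request:
{"name": "carry_out", "arguments": {
  "series": [
    [-0.285,-0.206,0.004,-16,1],
    [-0.285,-0.206,0.004,-16,1],
    [-0.285,-0.206,0.004,-16,1],
    [-0.285,-0.206,0.004,-16,1],
    [-0.285,-0.206,0.004,-16,1],
    [-0.285,-0.206,0.004,-16,1],
    [-0.435,-0.522,0.075,-26.2,1],
    [-0.435,-0.522,0.075,-26.2,1],
    [-0.435,-0.522,0.075,-26.2,1],
    [-0.435,-0.522,0.075,-26.2,1],
    [-0.435,-0.522,0.075,-26.2,1],
    [-0.435,-0.522,0.075,-26.2,1],
    [-0.435,-0.522,0.075,-26.2,1],
    [-0.435,-0.522,0.075,-26.2,1],
    [-0.435,-0.522,0.075,-26.2,1]
  ]
}}

```text
t: 1.98
eef_pos: [435.8, -98.4, 329.9]
tcp_rot: [3.142, 0.0, -3.14]
ft_force: [0.2, 0.4, 0.2]
opening: 1.001
grip_force: 0.0
```

```bash
python3 plan.py 436,-100,231,180; python3 - <<'E'
from seg import *
img,d,P,K,T=look("wrist","w1.png")
for m,c in blobs(P,8,140,150):
    Q=P[m]; z=np.percentile(Q[:,2],97); r=cv2.minAreaRect(Q[Q[:,2]>z-6][:,:2].astype(np.float32))
    print(c.round(),z.round(),np.median(img[m],0),np.round(r[0]),np.round(r[1]))
E
```

```text
t 1.98 pos [435.8 -98.4 329.9] yaw -179.9 open 1.00 grip 0.0 q1 -0.37 q6 -1.94
436,-100,231,180 -> [-0.0001 -0.0016  0.0989] turn 0.1
[66. 87.] 86.0 [213. 153.  99.] [ 327. -253.] [17. 17.]
[360. 130.] 111.0 [243. 148. 254.] [363. -39.] [39. 39.]
[ 60. 181.] 116.0 [219. 153.  99.] [ 406. -282.] [17. 23.]
[278. 223.] 111.0 [166. 255. 205.] [437. -99.] [38. 38.]
[442. 227.] 27.0 [255. 255. 220.] [462.  73.] [35. 60.]
[ 64. 252.] 17.0 [79. 78. 78.] [ 493. -336.] [52.  6.]
[143. 270.] 38.0 [97. 89. 88.] [ 512. -246.] [14.  3.]
[175. 326.] 41.0 [105.  68.  66.] [ 580. -220.] [ 4. 13.]
[347. 322.] 24.0 [254.5 254.  254. ] [573. -18.] [13. 48.]
```

View pics/w1.png

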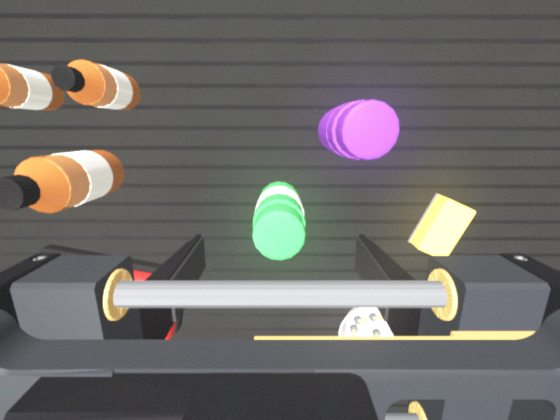

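The can is centred between the open fingers at pixel (278,225); wrist and top cameras agree to about 1 mm.

Request:
{"name": "carry_out", "arguments": {
  "series": [
    [-0.001,-0.001,0.05,0,1],
    [-0.001,-0.001,0.085,0,1],
    [-0.001,-0.001,0.099,0,1],
    [-0.001,-0.001,0.099,0,1],
    [-0.001,-0.001,0.099,0,0],
    [-0.001,-0.001,0.099,0,0],
    [-0.001,-0.001,0.099,0,0],
    [-0.001,-0.001,0.099,0,0],
    [-0.001,-0.001,0.099,0,0],
    [-0.001,-0.001,0.099,0,0]
  ]
}}

```text
t: 3.28
eef_pos: [436.8, -100.4, 230.7]
tcp_rot: [3.141, -0.0, -3.141]
ft_force: [-0.5, 0.4, 1.7]
opening: 0.458
grip_force: 30.0
```

```bash
python3 plan.py 437,-99.5,315,180 625,-308,315,180  625,-308,232.5,180
```

```text
t 3.27 pos [ 436.8 -100.4  230.7] yaw -180.0 open 0.46 grip 30.0 q1 -0.37 q6 -1.94
437,-99.5,315,180 -> [-0.0002  0.0009 -0.0843] turn 0.0
625,-308,315,180 -> [-0.1881 -0.2077 -0.0843] turn 0.0
625,-308,232.5,180 -> [-0.1881 -0.2077 -0.0018] turn 0.0
```

Request:
{"name": "carry_out", "arguments": {
  "series": [
    [0,0,-0.05,0,0],
    [0,0,-0.085,0,0],
    [-0.02,-0.022,-0.085,0,0],
    [-0.05,-0.055,-0.085,0,0],
    [-0.09,-0.099,-0.085,0,0],
    [-0.13,-0.144,-0.085,0,0],
    [-0.165,-0.182,-0.085,0,0],
    [-0.182,-0.201,-0.085,0,0],
    [-0.188,-0.208,-0.085,0,0],
    [-0.188,-0.208,-0.06,0,0],
    [-0.188,-0.208,-0.025,0,0],
    [-0.188,-0.208,-0.006,0,0],
    [-0.188,-0.208,-0.001,0,0],
    [-0.188,-0.208,-0.001,0,0],
    [-0.188,-0.208,-0.001,0,0]
  ]
}}

```text
t: 5.15
eef_pos: [625.1, -308.4, 232.9]
tcp_rot: [-3.141, 0.001, -3.141]
ft_force: [-0.8, -0.4, -1.5]
opening: 0.46
grip_force: 30.0
```

Request:
{"name": "carry_out", "arguments": {
  "series": [
    [0,0,0,0,0.85],
    [0,0,0,0,0.85],
    [0,0,0,0,0.85],
    [0,0,0,0,0.85],
    [0,0,-0.03,0,0.85],
    [0,0,-0.08,0,1],
    [0,0,-0.12,0,1],
    [0,0,-0.16,0,1],
    [0,0,-0.17,0,1],
    [0,0,-0.17,0,1]
  ]
}}

```text
t: 6.4
eef_pos: [624.8, -308.3, 401.5]
tcp_rot: [3.142, 0.0, -3.141]
ft_force: [-0.1, 0.2, -1.3]
opening: 1.002
grip_force: 0.0
```

```bash
cat > rep.py <<'E'
import sys
from seg import *
n,save,minpx=sys.argv[1],sys.argv[2],int(sys.argv[3])
img,d,P,K,T=look(n,save)
for m,c in blobs(P,8,140,minpx):
    Q=P[m]; z=np.percentile(Q[:,2],97); r=cv2.minAreaRect(Q[Q[:,2]>z-6][:,:2].astype(np.float32))
    print(c.round(),z.round(),np.median(img[m],0),np.round(r[0],1),np.round(r[1]),round(r[2],1))
E
python3 rep.py side s2.png 100; echo; python3 rep.py wrist w2.png 300
python3 plan.py 450,-50,380,180 398,266,300,180
```

```text
[230. 130.] 123.0 [31. 31. 31.] [385.2 456.8] [70. 64.] 65.6
[284. 166.] 32.0 [176. 176. 169.] [543.5 281.1] [86. 90.] 82.8
[239. 171.] 39.0 [207. 206. 201.] [399.7 264.6] [59. 57.] 38.7
[267. 209.] 30.0 [221. 201. 103.] [461.2  71.5] [37. 60.] 67.6
[234. 227.] 112.0 [109.  61. 136.] [361.4 -38.7] [41. 37.] 86.1
[314. 218.] 24.0 [178. 175. 174.] [590.5   7.9] [74. 75.] 53.0
[319. 304.] 48.0 [189.  61.  56.] [ 540.5 -291.5] [151.  71.] 79.0
[357. 294.] 112.0 [ 77.  151.   97.5] [ 624.7 -310.2] [38. 38.] 81.1
[261. 298.] 116.0 [147. 105.  62.] [ 405.2 -286.7] [22. 23.] 31.1
[227. 308.] 86.0 [147. 106.  62.] [ 327.2 -290.9] [16. 93.] 0.4
[270. 355.] 109.0 [183. 112.  59.] [ 406.3 -433.7] [27. 26.] 32.7

[168.  10.] 73.0 [164.  90.  48.] [ 437.  -417.6] [27.  5.] 89.7
[299.   7.] 50.0 [143. 138. 129.] [ 428.1 -287.1] [22.  3.] 89.4
[294. 120.] 46.0 [248.  91.  83.] [ 541.8 -290.4] [151.  71.] 79.0
[539. 165.] 23.0 [238. 234. 238.] [592.    3.3] [75. 69.] 14.1
[279. 202.] 111.0 [105. 220. 129.] [ 626.  -308.7] [39. 38.] 62.7
t 6.50 pos [ 624.8 -308.3  400. ] yaw -180.0 open 1.00 grip 0.0 q1 -0.55 q6 -2.12
450,-50,380,180 -> [0.1747 0.2583 0.0207] turn 0.0
398,266,300,180 -> [0.2263 0.5743 0.1012] turn 0.0
```

Can is 86 mm behind the lamp centre, about 2 mm off-centre: fine. Next the tub.

Request:
{"name": "carry_out", "arguments": {
  "series": [
    [0.175,0.258,0.02,45,1],
    [0.175,0.258,0.02,45,1],
    [0.175,0.258,0.02,45,1],
    [0.175,0.258,0.02,45,1],
    [0.175,0.258,0.02,45,1],
    [0.226,0.574,0.1,90,1],
    [0.226,0.574,0.1,90,1],
    [0.226,0.574,0.1,90,1],
    [0.226,0.574,0.1,90,1],
    [0.226,0.574,0.1,90,1],
    [0.226,0.574,0.1,90,1],
    [0.226,0.574,0.1,90,1],
    [0.226,0.574,0.1,90,1]
  ]
}}

```text
t: 8.12
eef_pos: [398.5, 265.3, 301.0]
tcp_rot: [-3.14, 0.001, 1.572]
ft_force: [0.6, -0.8, 0.7]
opening: 1.003
grip_force: 0.0
```

```bash
python3 rep.py wrist w3.png 300; python3 plan.py 398,266,198,90
```

```text
[263.  10.] 52.0 [32. 32. 32.] [385.2 424.4] [29.  4.] 0.4
[439. 195.] 30.0 [233. 231. 222.] [543.1 281.3] [76. 92.] 84.0
[280. 212.] 38.0 [255. 255. 254.] [398.6 266.9] [58. 59.] 1.9
[195. 256.] 139.0 [40. 39. 39.] [350.2 268.3] [ 7. 20.] 22.6
[364. 256.] 139.0 [56. 55. 55.] [446.8 268.8] [19.  7.] 67.4
t 8.18 pos [398.7 264.8 301.4] yaw 90.0 open 1.00 grip 0.0 q1 0.45 q6 0.45
398,266,198,90 -> [ 0.0012 -0.0006  0.1034] turn 0.0
```

Request:
{"name": "carry_out", "arguments": {
  "series": [
    [0.0015,0,0.05,0,1],
    [0.0015,0,0.09,0,1],
    [0.0015,0,0.103,0,1],
    [0.0015,0,0.103,0,1],
    [0.0015,0,0.103,0,0],
    [0.0015,0,0.103,0,0],
    [0.0015,0,0.103,0,0],
    [0.0015,0,0.103,0,0],
    [0.0015,0,0.103,0,0],
    [0.0015,0,0.06,0,0],
    [0.0015,0,0.02,0,0],
    [0.0015,0,0.02,0,0]
  ]
}}

```text
t: 9.68
eef_pos: [398.8, 267.2, 283.8]
tcp_rot: [3.138, -0.002, 1.571]
ft_force: [-0.3, 0.0, -1.9]
opening: 0.622
grip_force: 30.0
```

```bash
python3 plan.py 591,-85.5,281,90 591,-85.5,199,90
```

```text
t 9.68 pos [398.8 267.2 283.8] yaw 90.0 open 0.62 grip 30.0 q1 0.45 q6 0.45
591,-85.5,281,90 -> [-0.3528  0.192   0.0029] turn 0.0
591,-85.5,199,90 -> [-0.353   0.1917  0.0849] turn 0.0
```

Request:
{"name": "carry_out", "arguments": {
  "series": [
    [-0.03,0.016,0,0,0],
    [-0.075,0.041,0,0,0],
    [-0.125,0.068,0,0,0],
    [-0.175,0.096,0,0,0],
    [-0.225,0.123,0,0,0],
    [-0.275,0.15,0,0,0],
    [-0.32,0.175,0,0,0],
    [-0.345,0.188,0,0,0],
    [-0.352,0.192,0,0,0],
    [-0.352,0.192,0.03,0,0],
    [-0.352,0.192,0.065,0,0],
    [-0.352,0.192,0.079,0,0],
    [-0.352,0.192,0.082,0,0],
    [-0.352,0.192,0.082,0,0],
    [-0.352,0.192,0.082,0,0]
  ]
}}

```text
t: 11.55
eef_pos: [591.0, -84.8, 200.7]
tcp_rot: [3.14, 0.0, 1.571]
ft_force: [-0.9, 0.0, -0.8]
opening: 0.624
grip_force: 30.0
```

Request:
{"name": "carry_out", "arguments": {
  "series": [
    [0,0,0,0,1],
    [0,0,0,0,1],
    [0,0,0,0,1],
    [0,0,0,0,1],
    [0,0,-0.03,0,1],
    [0,0,-0.08,0,1],
    [0,0,-0.13,0,1],
    [0,0,-0.17,0,1],
    [0,0,-0.18,0,1],
    [0,0,-0.18,0,1]
  ]
}}

```text
t: 12.8
eef_pos: [590.6, -84.8, 379.6]
tcp_rot: [3.141, -0.0, 1.571]
ft_force: [-1.0, 0.6, -0.5]
opening: 0.997
grip_force: 0.0
```

```bash
python3 rep.py side s3.png 100|grep -v "^\[2[23]"; echo; python3 rep.py wrist w4.png 300
python3 plan.py 404,-286,330,90
```

```text
[281. 166.] 31.0 [176.  176.  168.5] [535.7 283.5] [84. 76.] 84.7
[267. 209.] 30.0 [221.  201.  102.5] [461.8  72.8] [38. 59.] 67.4
[314. 218.] 24.0 [178.  175.  173.5] [590.4   8.3] [76. 74.] 46.1
[322. 240.] 40.0 [217.  216.  211.5] [590.4 -84.7] [60. 60.] 42.9
[319. 304.] 48.0 [189.  60.  56.] [ 539.4 -290.8] [151.  72.] 79.2
[357. 294.] 112.0 [ 78. 151.  98.] [ 624.9 -310.3] [37. 39.] 1.9
[261. 298.] 116.0 [147. 105.  62.] [ 404.  -286.8] [23. 22.] 83.8
[270. 355.] 109.0 [183. 112.  59.] [ 407.8 -432.8] [28. 26.] 44.5

[157.  46.] 28.0 [255. 253. 140.] [462.6  73. ] [34. 61.] 66.3
[280. 110.] 23.0 [225. 220. 223.] [590.5   7.1] [74. 74.] 89.9
[ 49. 158.] 111.0 [ 92.  52. 114.] [367.4 -39.6] [39. 31.] 77.6
[281. 196.] 38.0 [255. 254. 254.] [591.6 -85.1] [59. 59.] 47.0
[246. 323.] 47.0 [237.  74.  69.] [ 548.8 -247.6] [49. 80.] 89.4
t 12.90 pos [590.7 -84.8 378.2] yaw 90.0 open 1.00 grip 0.0 q1 -0.25 q6 -0.25
404,-286,330,90 -> [-0.2011 -0.1866  0.0485] turn 0.0
```

Tub sits 92–93 mm to the right of the dish centre: good. Now the bottle.

Request:
{"name": "carry_out", "arguments": {
  "series": [
    [-0.201,-0.187,0.03,0,1],
    [-0.201,-0.187,0.03,0,1],
    [-0.201,-0.187,0.03,0,1],
    [-0.201,-0.187,0.03,0,1],
    [-0.201,-0.187,0.048,0,1],
    [-0.201,-0.187,0.048,0,1],
    [-0.201,-0.187,0.048,0,1],
    [-0.201,-0.187,0.048,0,1]
  ]
}}

```text
t: 13.9
eef_pos: [404.7, -285.2, 331.9]
tcp_rot: [3.141, 0.0, 1.573]
ft_force: [0.1, -0.4, 0.4]
opening: 1.005
grip_force: 0.0
```

```bash
python3 rep.py wrist w5.png 200; python3 plan.py 404.5,-286,233,90
```

```text
[489.   8.] 37.0 [215. 211. 207.] [ 589.7 -111.4] [ 8. 39.] 88.9
[418. 194.] 47.0 [246.  82.  76.] [ 541.3 -285.9] [142.  72.] 78.8
[195. 177.] 86.0 [149.  96.  57.] [ 326.7 -253.8] [17. 17.] 49.8
[280. 217.] 116.0 [149.  95.  56.] [ 405.1 -285.9] [23. 23.] 50.7
[512. 234.] 110.0 [ 81. 167. 101.] [ 611.6 -302.7] [13. 24.] 3.6
[211. 245.] 67.0 [144. 103.  73.] [ 338.2 -330.6] [29. 10.] 82.0
[285. 323.] 78.0 [145.  84.  48.] [ 412.3 -399.5] [10. 46.] 89.3
t 13.95 pos [ 404.6 -285.2  332. ] yaw 90.1 open 1.00 grip 0.0 q1 -0.75 q6 -0.75
404.5,-286,233,90 -> [-0.0008 -0.0001  0.099 ] turn 0.1
```

View pics/w5.png

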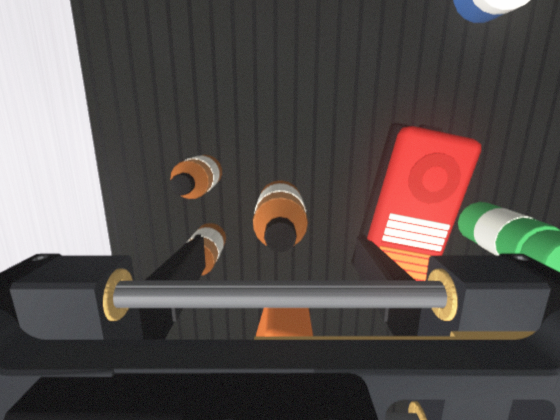

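The bottle's cap is at (280,232), centred between the fingers; the left finger comes down between the two small bottles, with the nearer one at (210,240).

Request:
{"name": "carry_out", "arguments": {
  "series": [
    [-0.001,0,0.03,0,0.8],
    [-0.001,0,0.065,0,0.8],
    [-0.001,0,0.09,0,0.8],
    [-0.001,0,0.099,0,0.8],
    [-0.001,0,0.099,0,0.8],
    [-0.001,0,0.099,0,0],
    [-0.001,0,0.099,0,0],
    [-0.001,0,0.099,0,0],
    [-0.001,0,0.099,0,0],
    [-0.001,0,0.099,0,0]
  ]
}}

```text
t: 15.2
eef_pos: [404.0, -287.0, 233.0]
tcp_rot: [3.141, 0.0, 1.571]
ft_force: [-0.0, 0.2, 5.9]
opening: 0.477
grip_force: 30.0
```

```bash
python3 plan.py 404.5,-286,358,90 500,0,358,90 552.5,366,358,84 552.5,366,234,84
```

```text
t 15.20 pos [ 404. -287.  233.] yaw 90.0 open 0.48 grip 30.0 q1 -0.75 q6 -0.75
404.5,-286,358,90 -> [ 0.001   0.0006 -0.125 ] turn 0.0
500,0,358,90 -> [ 0.2869  0.0962 -0.125 ] turn 0.0
552.5,366,358,84 -> [ 0.6529  0.1489 -0.1251] turn 6.0
552.5,366,234,84 -> [ 0.6529  0.1488 -0.0011] turn 6.0
```

Request:
{"name": "carry_out", "arguments": {
  "series": [
    [0,0,-0.03,0,0],
    [0,0,-0.08,0,0],
    [0,0,-0.125,0,0],
    [0.025,0.008,-0.125,0,0],
    [0.065,0.021,-0.125,0,0],
    [0.115,0.038,-0.125,0,0],
    [0.17,0.056,-0.125,0,0],
    [0.225,0.075,-0.125,0,0],
    [0.28,0.094,-0.125,0,0],
    [0.335,0.105,-0.125,0,0],
    [0.39,0.115,-0.125,0,0],
    [0.445,0.122,-0.125,0,0],
    [0.5,0.129,-0.125,0,0],
    [0.55,0.135,-0.125,0,0],
    [0.595,0.14,-0.125,0,0],
    [0.63,0.145,-0.125,0,0],
    [0.647,0.148,-0.125,0,0],
    [0.652,0.148,-0.125,0,0],
    [0.652,0.148,-0.125,0,0]
  ]
}}

```text
t: 17.58
eef_pos: [551.6, 364.4, 357.6]
tcp_rot: [-3.141, 0.0, 1.571]
ft_force: [-0.0, -0.9, -1.6]
opening: 0.483
grip_force: 30.0
```

```bash
python3 plan.py 552.5,365.5,234,90
```

```text
t 17.57 pos [551.6 364.4 357.6] yaw 90.0 open 0.48 grip 30.0 q1 0.48 q6 0.48
552.5,365.5,234,90 -> [0.0012 0.001  0.1236] turn 0.0
```

Request:
{"name": "carry_out", "arguments": {
  "series": [
    [0.001,0.001,0.03,0,0],
    [0.001,0.001,0.075,0,0],
    [0.001,0.001,0.108,0,0],
    [0.001,0.001,0.12,0,0],
    [0.001,0.001,0.124,0,0],
    [0.001,0.001,0.124,0,0],
    [0.001,0.001,0.124,0,0],
    [0.001,0.001,0.124,0,0.9],
    [0.001,0.001,0.124,0,0.9],
    [0.001,0.001,0.124,0,0.9],
    [0.001,0.001,0.124,0,0.9],
    [0.001,0.001,0.094,0,0.9],
    [0.001,0.001,0.045,0,0.9],
    [0.001,0.001,0.0,0,1],
    [0.001,0.001,-0.03,0,1],
    [0.001,0.001,-0.03,0,1],
    [0.001,0.001,-0.03,0,1]
  ]
}}

```text
t: 19.7
eef_pos: [552.4, 366.0, 386.8]
tcp_rot: [-3.14, 0.001, 1.571]
ft_force: [0.8, 0.1, -0.3]
opening: 0.998
grip_force: 0.0
```

```bash
python3 rep.py wrist w6.png 200; python3 plan.py 462,73,300,155.7
```

```text
[ 94. 107.] 122.0 [52. 51. 50.] [385.4 457.5] [69. 69.] 17.3
[275. 235.] 116.0 [176. 147. 134.] [553.4 367.3] [23. 23.] 77.9
t 19.75 pos [552.4 366.1 386.4] yaw 90.0 open 1.00 grip 0.0 q1 0.49 q6 0.49
462,73,300,155.7 -> [-0.293  -0.0904  0.0868] turn -65.7
```

Bottle placed at (553,367), as planned. Now the block.

Request:
{"name": "carry_out", "arguments": {
  "series": [
    [-0.293,-0.09,0.04,-66,1],
    [-0.293,-0.09,0.087,-66,1],
    [-0.293,-0.09,0.087,-66,1],
    [-0.293,-0.09,0.087,-66,1],
    [-0.293,-0.09,0.087,-66,1],
    [-0.293,-0.09,0.087,-66,1],
    [-0.293,-0.09,0.087,-66,1],
    [-0.293,-0.09,0.087,-66,1],
    [-0.293,-0.09,0.087,-66,1]
  ]
}}

```text
t: 20.88
eef_pos: [462.7, 73.3, 300.3]
tcp_rot: [-3.141, -0.001, 2.722]
ft_force: [0.2, 0.0, -0.2]
opening: 0.999
grip_force: 0.0
```

```bash
python3 rep.py wrist w7.png 200; python3 plan.py 462,73,197,155.7; python3 rep.py top t7.png 40
```

```text
[ 75. 170.] 111.0 [133.  76. 166.] [362.8 -37.4] [39. 39.] 58.0
[517. 199.] 30.0 [252. 250. 233.] [542.5 277.2] [70. 91.] 83.3
[280. 210.] 28.0 [255. 255. 175.] [462.2  73.6] [34. 59.] 66.5
[195. 256.] 139.0 [48. 47. 45.] [440.   30.6] [ 7. 20.] 88.0
[364. 256.] 139.0 [66. 64. 62.] [479. 119.] [ 7. 20.] 42.6
[269. 325.] 24.0 [251. 250. 251.] [571.1  14.9] [72. 33.] 69.0
t 20.93 pos [462.7  73.3 300.4] yaw 156.0 open 1.00 grip 0.0 q1 0.02 q6 -1.14
462,73,197,155.7 -> [ 0.0005 -0.0006  0.1034] turn 0.3
[378. 162.] 113.0 [ 48. 158.  85.] [ 625.2 -309.6] [35. 37.] 44.8
[278. 172.] 25.0 [158. 157. 166.] [592.3  -9.3] [73. 39.] 8.7
[303. 174.] 41.0 [243. 244. 241.] [590.2 -85.1] [55. 55.] 1.0
[151. 181.] 116.0 [150.  96.  41.] [553.1 365.9] [21. 23.] 1.8
[182. 188.] 31.0 [191. 185. 160.] [542.7 280.5] [77. 90.] 84.0
[370. 193.] 48.0 [222.  40.  30.] [ 538.4 -289.3] [149.  72.] 79.0
[110. 230.] 124.0 [45. 45. 45.] [398.8 455.8] [37. 68.] 1.0
[421. 236.] 109.0 [197.  97.   3.] [ 406.1 -432.3] [25. 25.] 51.9
[287. 248.] 113.0 [136.  67. 183.] [360.9 -39.1] [36. 36.] 0.7
[360. 263.] 87.0 [117.  77.  39.] [ 325.6 -253.4] [14. 15.] 88.5
[386. 263.] 85.0 [117.  75.  39.] [ 327.2 -328.6] [14. 16.] 1.8
```

View pics/w7.png

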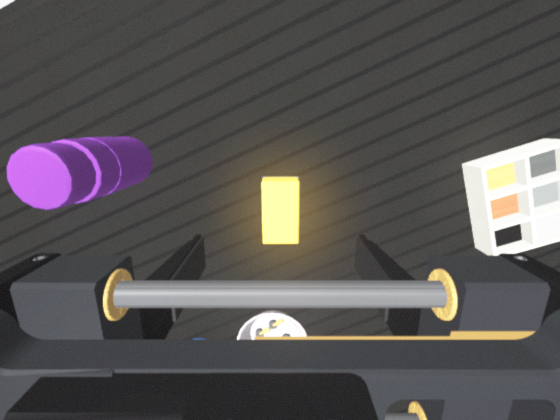

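The block at (280,210) is square to the fingers and centred.

Request:
{"name": "carry_out", "arguments": {
  "series": [
    [0,0,0.05,0,0.8],
    [0,0,0.09,0,0.8],
    [0,0,0.103,0,0.8],
    [0,0,0.103,0,0.8],
    [0,0,0.103,0,0],
    [0,0,0.103,0,0],
    [0,0,0.103,0,0],
    [0,0,0.103,0,0],
    [0,0,0.103,0,0],
    [0,0,0.103,0,0],
    [0,0,0.06,0,0],
    [0,0,0.01,0,0],
    [0,0,0,0,0],
    [0,0,0,0,0]
  ]
}}

```text
t: 22.72
eef_pos: [462.6, 73.1, 300.7]
tcp_rot: [3.141, 0.001, 2.723]
ft_force: [-0.4, 0.6, -1.7]
opening: 0.357
grip_force: 30.0
```

```bash
python3 plan.py 591.3,-85.2,300,156 591.3,-85.2,235,156
```

```text
t 22.73 pos [462.6  73.1 300.7] yaw 156.0 open 0.36 grip 30.0 q1 0.02 q6 -1.14
591.3,-85.2,300,156 -> [-0.1819 -0.0923  0.0009] turn 0.0
591.3,-85.2,235,156 -> [-0.1819 -0.0924  0.0659] turn 0.0
```

Request:
{"name": "carry_out", "arguments": {
  "series": [
    [-0.02,-0.01,0,0,0],
    [-0.06,-0.03,0,0,0],
    [-0.105,-0.053,0,0,0],
    [-0.145,-0.073,0,0,0],
    [-0.172,-0.087,0,0,0],
    [-0.182,-0.092,0,0,0],
    [-0.182,-0.092,0.02,0,0],
    [-0.182,-0.092,0.045,0,0],
    [-0.182,-0.092,0.058,0,0],
    [-0.182,-0.092,0.063,0,0],
    [-0.182,-0.092,0.066,0,0],
    [-0.182,-0.092,0.066,0,0],
    [-0.182,-0.092,0.066,0,0]
  ]
}}

```text
t: 24.35
eef_pos: [591.7, -84.9, 235.3]
tcp_rot: [3.141, 0.001, 2.723]
ft_force: [0.2, -0.5, -0.3]
opening: 0.357
grip_force: 30.0
```

Request:
{"name": "carry_out", "arguments": {
  "series": [
    [0,0,0,0,0.8],
    [0,0,0,0,0.8],
    [0,0,0,0,0.8],
    [0,0,0,0,0.8],
    [0,0,-0.02,0,0.8],
    [0,0,-0.06,0,0.8],
    [0,0,-0.11,0,1],
    [0,0,-0.16,0,1],
    [0,0,-0.17,0,1],
    [0,0,-0.17,0,1]
  ]
}}

```text
t: 25.6
eef_pos: [591.4, -84.9, 404.7]
tcp_rot: [3.141, 0.0, 2.723]
ft_force: [-0.3, 0.3, -1.1]
opening: 0.999
grip_force: 0.0
```

```bash
python3 rep.py wrist w8.png 200; echo; python3 rep.py side s8.png 100; python3 plan.py
```

```text
[540.  33.] 30.0 [214. 211. 199.] [549.3 253.2] [25. 72.] 83.6
[32. 31.] 79.0 [145.  99.  63.] [ 331.8 -249.1] [ 8. 17.] 45.4
[ 6. 71.] 27.0 [107.  75.  56.] [ 337.9 -317.6] [ 7. 26.] 47.5
[350. 160.] 23.0 [239. 235. 237.] [590.9   6.9] [74. 74.] 22.7
[279. 194.] 64.0 [255. 254. 155.] [591.3 -85.1] [34. 59.] 66.3
[119. 217.] 47.0 [250.  86.  80.] [ 541.7 -289.7] [152.  72.] 78.9
[144. 269.] 58.0 [135.  157.  130.5] [ 616.3 -289.9] [14.  3.] 33.5

[230. 130.] 123.0 [31. 31. 31.] [385.4 455.5] [66. 70.] 66.9
[283. 156.] 112.0 [174. 169. 157.] [552.9 366. ] [27. 20.] 81.8
[234. 227.] 112.0 [109.  61. 136.] [361.8 -39.8] [38. 39.] 31.4
[320. 232.] 64.0 [200. 186. 129.] [589.9 -87.2] [40. 60.] 68.1
[319. 304.] 48.0 [189.  60.  56.] [ 540.7 -291.9] [151.  71.] 79.5
[357. 294.] 112.0 [ 78. 151.  98.] [ 625.  -309.2] [39. 37.] 50.4
[227. 308.] 86.0 [147.  106.5  62. ] [ 327.3 -292.7] [16. 93.] 0.2
[270. 355.] 109.0 [183. 112.  59.] [ 406.9 -434.1] [27. 26.] 64.5
t 25.70 pos [591.5 -84.9 403.2] yaw 156.0 open 1.00 grip 0.0 q1 -0.25 q6 -1.41
```

View pics/w8.png

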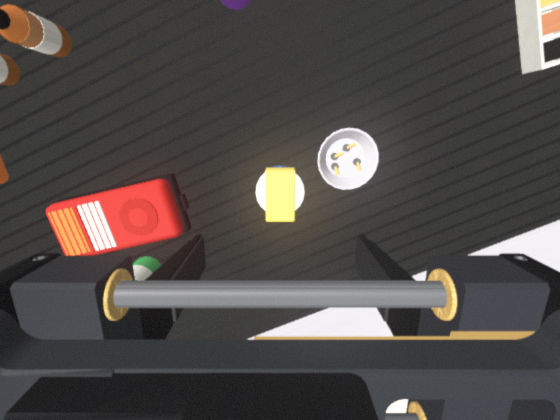

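View pics/s8.png

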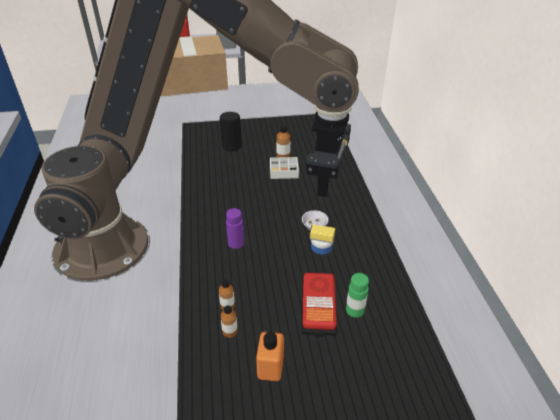

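The wrist view shows the block at (280,194), centred on the lid. The side view shows the can at (357,295), the tub and block at (321,238) and the bottle at (284,145), all standing. The speaker and jug have not moved, and the gripper is clear.

```bash
python3 -c "
from cell import env
print(env.job_done())"
```

```text
the job is handed in; nothing more can be done
None
```

The job is handed in at about 26 s: the can is behind the lamp, the tub right of the dish with the block centred on it, and the bottle left of the organiser, with all gaps within about 2 mm of 25 mm by the cameras; the speaker and jug did not move, and the verdict was not shown.

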